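# Spin the tasting turntable and stop the tall bottle at the tray

## Task

Show the samples round: flick the turntable's rim with a fingertip so that it spins freely on its own for more than one full turn, either way round, then brake it with a fingertip on the rim so that the tall bottle comes to a stop right in front of the middle of the tasting tray, and take your hand away. Catch it there in one go: a small touch-up is fine, but after its turn it must not come to a halt with the bottle well away from the tray. Use only the fingers, and only on the turntable itself: the bottle and jars ride on it untouched and upright, and nothing else on the counter is disturbed.

Things in the scene. Friction and masses are not known exactly. Their poses are not given: they have to be found in the camera images.
- stand: The turntable's fixed foot, a dark round wooden plate 230 mm across with a steel ball bearing. Origin: on the turning axis at counter height, z up; its x axis points to the middle of the tasting tray.
- turntable_top (a point): Centre of the flat upper face of the round light-wood top, 42 mm above the counter. The top is 340 mm across, 18 mm thick, with a thin brass band round its edge. Bottle and jars stand in a ring, centres about 73 mm from the axis, at five places about 72 degrees apart; the outer 65 mm of the face is bare.
- turntable (a joint): Angle of the turning top in rad, 0 at the start, growing counter-clockwise seen from above; no end stops. Very free bearing: from 1.5 rad/s it loses 0.05 to 0.09 rad/s each second. Inertia with load about 0.025 kg m2. A fingertip dragged along the rim's upper face with a few newtons carries it along by friction; a few newtons pressed down on the rim stop it within a few degrees.
- bottle: The tall sample bottle of rose syrup riding on the turntable, the only tall thing on it: 50 mm diameter body, shoulder, narrow neck with a red screw cap, 150 mm tall. Loose. Origin: centre of its underside, z up.
- jar_a: One of the four identical sample jars of rose jam riding on the turntable: 50 mm diameter, 62 mm tall, dark red with a red lid and a white paper band. Loose. Origin: centre of its underside, z up.
- jar_b: One of the four identical sample jars of rose jam riding on the turntable: 50 mm diameter, 62 mm tall, dark red with a red lid and a white paper band. Loose. Origin: centre of its underside, z up.
- jar_c: One of the four identical sample jars of rose jam riding on the turntable: 50 mm diameter, 62 mm tall, dark red with a red lid and a white paper band. Loose. Origin: centre of its underside, z up.
- jar_d: One of the four identical sample jars of rose jam riding on the turntable: 50 mm diameter, 62 mm tall, dark red with a red lid and a white paper band. Loose. Origin: centre of its underside, z up.
- tray: Low stainless tasting tray fixed to the counter just outside the turntable: 90 x 160 x 14 mm, a round drip grid in its middle. Origin: centre of its underside, 227 mm from the turning axis; x points straight away from that axis, y along its 160 mm width. With the tall bottle in front of its middle, the bottle stands at about x = -0.154, y = 0 in this frame.
- cup_a: White tasting cup, 42 mm across, 45 mm tall, loose on the left part (+y) of the tray. Origin: centre of its underside.
- cup_b: White tasting cup, 42 mm across, 45 mm tall, loose on the right part (-y) of the tray. Origin: centre of its underside.
- carton: White gift carton, 110 x 150 x 140 mm high, standing loose on the counter to the right of the turntable. Origin: centre of its underside.
- spare_jar: Larger jar, 66 mm across, 85 mm tall, standing loose on the counter to the left of the turntable. Origin: centre of its underside.
There are look-alikes about, which are no part of the job. Leave any green, purple or yellow look-alike of the jar_b alone.

How it is judged:
By the outcome, as a careful person would: the job done as asked, in the order asked, and still so for the second after the job is handed in, with the robot touching nothing.
It also fails if it takes over 48 s, if anything falls off the work surface, if the arm or the gripper's body presses on something with over 40 N, if the wrist force passes 120 N, or if a joint passes its speed limit or range.

## Robot

A 6-joint arm with a two-finger parallel gripper is mounted at the origin on the work surface. World frame = base frame: x ahead of the robot, y to its left, z up, the work surface at z = 0. Lengths are in m, angles in rad, forces in N, time in s.
With the tool pointing down it reaches from about 0.4 to 0.925 m from the base axis. Payload 3.4 kg.
Tool frame: the origin (TCP) lies between the finger pads; the fingertips stand 25 mm ahead of it and the grasp point (between the pads) lies 6 mm ahead of it; y points along the fingers, x is the direction in which the jaws open and shut, and the axes are right-handed (so a half turn about y gives the same grasp; the last joint's range is limited). The gripper opens to 85 mm and grips with 20 to 120 N. Pads are 22 mm wide; open, the fingers measure 114 mm over their backs; the gripper's body (76 mm by 85 mm) begins 54 mm behind the grasp point. The pads swing forward as they close: fully open they stand 13 mm farther back than shut.
Start: joints at [-0.073, 0.307, 1.506, -0, 1.328, -0.073], TCP at [0.575, -0, 0.256] pointing down, gripper open.
Joint ranges: [-3.12, 3.12], [-1.05, 2.28], [0.14, 2.33], [-1.42, 4.57], [0.1, 2.73], [-2.68, 2.68]. Speed limits (rad/s): [2.57, 2.57, 3.14, 3.14, 3.14, 3.14].

## Interface

Orientations are given as a unit quaternion [w, x, y, z].
In Python, from station import env gives the robot as it stands. The module is installed in compiled form; this text tells all that it offers.
- The arm moves only by the tool play_rows, never from a script. Its argument "targets" is a list of rows, each a list of 5 numbers: the shift along the tool's x, y, z in m, then the turn about the tool's y in rad, then the closure, from -1 (fully open) to 1 (shut), so that 0 is half open. In form: [[tx, ty, tz, turn, fingers], ...]. A call has 1 to 5 rows; each row shifts and turns the pose as measured when the row begins, along the tool's axes as they then stand; what a row does not reach is not made up. A row lasts 1/10 s, in which the tool goes at most 50 mm and 8.59 degrees, less where a joint would pass 70% of its speed; a pose out of reach is approached as far as the arm can. A call is refused whole if a number of a shift passes 0.05 or a number of a turn 0.15, either way. A call with a gripper value outside its range is refused whole. The fingers move at their own pace and stop on an object; "newtons" is the grip in N (left out, the last holds). Time passes only in rows, so rows that do not move let the fingers close. It gives the time, the measured TCP pose, the force and the opening at its end, in the units of the state.
- env.observe(): the state, without advancing time (a new reading comes with each control period).
- env.grab_frame(name): name is "scene" or "side" or "wrist"; returns the picture (480x640x3 uint8, red, green, blue); there is no depth.
- env.camera_info(name): a dict with "fx", "fy", "cx", "cy" (pixels), "rvec" (rotation vector, rad) and "tvec" (3), from world to camera coordinates, as OpenCV has them. Camera axes: x right, y down, z forward; pixel columns grow to the right and rows downward; lengths in m; the calibration is good to about 2 mm. A picture is of the moment at which its call begins: read the wrist's pose just before it. camera_info takes no time and is no camera call; for the wrist camera it gives the pose at the moment of the call.
- env.finish_job(): hands the job in, once; it reports no verdict.
The state is a dict: "clock": time; "qpos": joint angles; "qd": joint speeds; "joint_efforts": joint torques, N m; "ee_pos": TCP position; "eef_rot": TCP orientation; "wrist_force": force on the tool from outside, world axes, zero at the start; "moment": the same for the moment, N m; "gripper_width": finger opening in m.
Only numpy, scipy, OpenCV 4.12 (cv2) and the standard library are available. Lean on these libraries where they do the work, as an engineer would, in place of code of your own. Each camera call takes 0.05 s, during which the arm holds its last target. There are 200 camera calls.

## Working session

There is one attempt and no reset: what is moved stays moved. The work goes in short steps, Python scripts to look and compute and a tool call to move; the robot and the scene stay as the last step left them, time stands still between calls to the robot, and variables do not carry over. Pictures are saved under pics/ and viewed, about 8 in all and at most 12, crops included, and the job is handed in when it is done.

Besides the shell and the picture viewer there is one more tool, called after "Request:" as name([rows], argument=value, ...), one row to a line, values as JSON. play_rows: Moves the arm, as the interface text tells. Its arguments: {"type":"object","properties":{"targets":{"type":"array"},"newtons":{"type":"number"}},"required":["targets"]}

```bash
mkdir -p pics; cat > h.py <<'E'
import numpy as np, cv2
from station import env
def cam(n):
    c=env.camera_info(n); K=np.array([[c['fx'],0,c['cx']],[0,c['fy'],c['cy']],[0,0,1.]])
    return K,np.array(c['rvec'],float),np.array(c['tvec'],float)
def ray(n,uv,z,c=None):
    K,r,t=c or cam(n); R=cv2.Rodrigues(r)[0]; o=-R.T@t
    d=(R.T@np.linalg.inv(K)@np.c_[np.atleast_2d(uv),np.ones(len(np.atleast_2d(uv)))].T).T
    return o+d*((z-o[2])/d[:,2])[:,None]
def proj(n,P):
    K,r,t=cam(n); return cv2.projectPoints(np.array(P,float).reshape(-1,3),r,t,K,None)[0][:,0]
def snap(n,f):
    im=env.grab_frame(n); cv2.imwrite('pics/'+f,im[:,:,::-1]); return im
E
python3 - <<'E'
from h import *
a=snap('scene','s0.png');b=snap('side','d0.png')
cv2.imwrite('pics/both.png',cv2.resize(np.vstack([a,b]),None,fx=.62,fy=.62)[:,:,::-1])
for n in('scene','side','wrist'):
    K,r,t=cam(n);R=cv2.Rodrigues(r)[0];print(n,K[0,0],-R.T@t,R[2])
print(env.observe())
E
```

```text
scene 562.369686000683 [ 1.26182074 -0.18181351  1.08624343] [-0.54913984  0.12631286 -0.82612983]
side 460.36458205879154 [ 0.39975419 -0.69540266  0.88540152] [ 0.15721128  0.61529165 -0.7724641 ]
wrist 421.52533054850954 [0.57529821 0.06720818 0.37361308] [-0.00103564 -0.26381532 -0.96457266]
{'clock': 0.1, 'qpos': array([-7.35189745e-02,  3.07504078e-01,  1.50753577e+00,  3.34039219e-05,
        1.32840193e+00, -7.35001386e-02]), 'qd': array([ 0.00026572, -0.0010798 , -0.00409694,  0.00063637,  0.00087774,
       -0.00150958]), 'joint_efforts': array([ 4.70438190e-04, -4.58528459e+01, -2.52607870e+01, -1.75910814e-04,
        5.54533050e-03,  5.92343241e-08]), 'ee_pos': array([5.74424500e-01, 1.82085861e-05, 2.55472375e-01]), 'eef_rot': array([ 7.07165924e-01, -7.07047033e-01,  6.60658457e-04,  6.41648778e-04]), 'wrist_force': array([-0.6130258 , -0.50333392, -0.084925  ]), 'moment': array([ 0.04253843,  0.00127455, -0.03062887]), 'gripper_width': 0.08549019127941691}
```

View pics/s0.png

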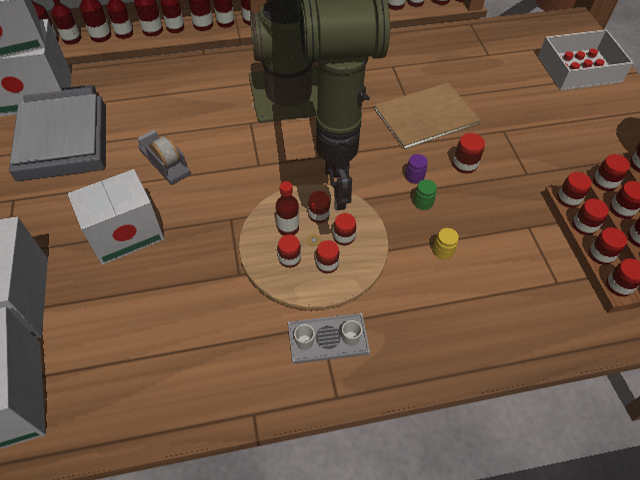

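View pics/d0.png

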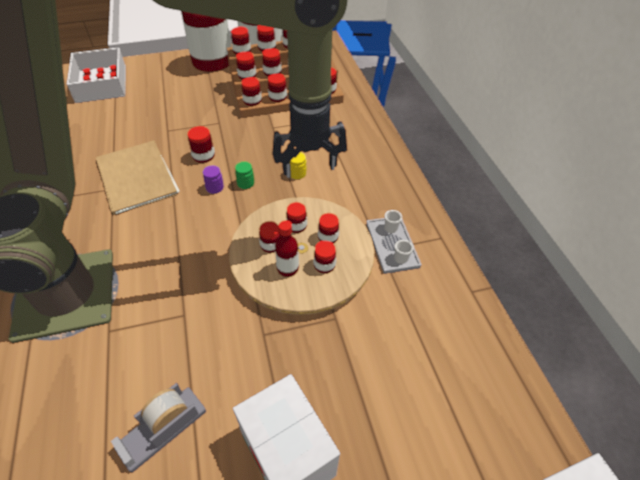

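The tall bottle is at (288,215) in the scene view, with its cap at (287,186). The top's centre is near (314,243) and the tray near (328,338). The coloured jars at (417,168), (426,195) and (447,243) are look-alikes on the counter and stay put. Next I fit the rim, tray and bottle.

```bash
cat > m.py <<'E'
from h import *
from scipy.optimize import least_squares
ims={n:cv2.imread('pics/'+f) for n,f in(('scene','s0.png'),('side','d0.png'))}
# outline of top face: maximise gradient along projected circle (top face z=.042)
th=np.linspace(0,2*np.pi,180,endpoint=False)
def score(c):
    s=0
    for n,im in ims.items():
        g=cv2.GaussianBlur(im,(5,5),1).astype(float)
        def samp(r,z):
            p=proj(n,np.c_[c[0]+r*np.cos(th),c[1]+r*np.sin(th),0*th+z]).astype(np.float32)
            return cv2.remap(g.astype(np.float32),p[None,:,0],p[None,:,1],cv2.INTER_LINEAR)[0]
        s+=np.median(np.abs(samp(.164,.042)-samp(.178,.036)).sum(1))
    return s
c0=ray('scene',[(239,244),(388,241)],.04).mean(0)[:2]; print(c0)
G=[(score((x,y)),x,y) for x in np.arange(c0[0]-.03,c0[0]+.031,.003) for y in np.arange(c0[1]-.02,c0[1]+.021,.003)]
G.sort(reverse=True); print(G[:6])
c=np.mean([g[1:] for g in G[:6]],0); print('centre',c)
tr=ray('scene',[(289,320),(364,315),(369,352),(293,361)],.014);print('tray corners',tr,tr.mean(0))
b=ray('scene',[(287,184)],.19)[0],ray('side',[(285,225)],.19)[0];print('cap',b)
for v in b: print('bottle deg',np.degrees(np.arctan2(v[1]-c[1],v[0]-c[0])),np.hypot(*(v[:2]-c)))
d=tr.mean(0)[:2]-c;print('tray deg',np.degrees(np.arctan2(d[1],d[0])),np.hypot(*d))
out=[]
for n,im in ims.items():
    o=im.copy()
    for r,z in((.17,.042),(.073,.042)):
        cv2.polylines(o,[proj(n,np.c_[c[0]+r*np.cos(th),c[1]+r*np.sin(th),0*th+z]).astype(int)],True,(255,0,0),1)
    u=proj(n,[[*c,.042]])[0].astype(int); out.append(cv2.resize(o[u[1]-110:u[1]+130,u[0]-130:u[0]+130],None,fx=1.5,fy=1.5))
cv2.imwrite('pics/fit.png',np.hstack(out))
E
python3 m.py
```

```text
[ 0.5510961  -0.03674638]
[(np.float32(189.70654), np.float64(0.5390960968220375), np.float64(-0.03874638365259804)), (np.float32(184.05371), np.float64(0.5420960968220375), np.float64(-0.03574638365259804)), (np.float32(181.76025), np.float64(0.5390960968220375), np.float64(-0.03574638365259804)), (np.float32(178.729), np.float64(0.5420960968220375), np.float64(-0.03874638365259804)), (np.float32(170.73193), np.float64(0.5420960968220375), np.float64(-0.032746383652598035)), (np.float32(170.58105), np.float64(0.5450960968220375), np.float64(-0.03574638365259804))]
centre [ 0.5415961  -0.03624638]
tray corners [[ 0.71923659 -0.12366078  0.014     ]
 [ 0.73876056  0.03525414  0.014     ]
 [ 0.82309927  0.0246028   0.014     ]
 [ 0.8118364  -0.13147441  0.014     ]] [ 0.7732332  -0.04881956  0.014     ]
cap (array([ 0.49661795, -0.08348632,  0.19      ]), array([ 0.50129351, -0.08614331,  0.19      ]))
bottle deg -133.59501612055954 0.06522764787078233
bottle deg -128.92839010086269 0.0641404873697136
tray deg -3.106945610185207 0.23197809087232302
```

View pics/fit.png

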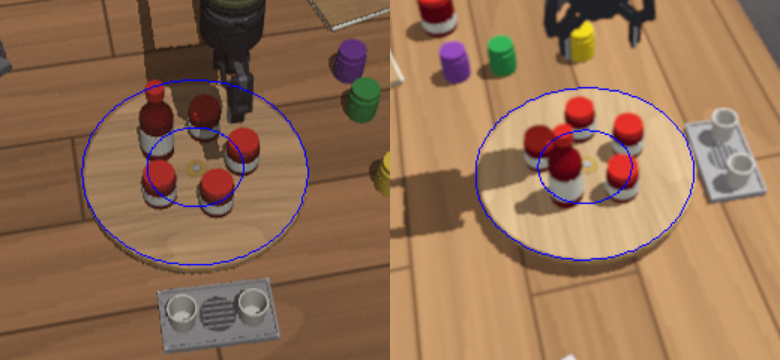

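The fit sits well: the axis is about (0.545,-0.036), the bottle bears about -131° and the tray about -4°. I'll refine these with the centre dot and both views, and build an angle tracker.

```bash
cat > t.py <<'E'
from h import *
def redmask(im):
    h=cv2.cvtColor(im,cv2.COLOR_RGB2HSV); return (((h[...,0]<8)|(h[...,0]>172))&(h[...,1]>130)&(h[...,2]>40)).astype(np.float32)
C=np.array([.545,-.036])
q=np.linspace(0,2*np.pi,12,endpoint=False); disc=np.r_[np.c_[np.cos(q),np.sin(q)],.5*np.c_[np.cos(q),np.sin(q)]]
def pts(th,c):
    P=[]
    for k in range(5):
        o=c+.073*np.array([np.cos(th+k*2*np.pi/5),np.sin(th+k*2*np.pi/5)])
        for z,r in ([(.104,.022),(.095,.022)] if k else [(.192,.011),(.185,.011),(.115,.018)]):
            P.append(np.c_[o+r*disc,np.full(len(disc),z)])
    return P
def angle(im,n='scene',c=C,rng=None):
    m=cv2.GaussianBlur(redmask(im),(3,3),.8); c_=cam(n)
    def s(th):
        P=pts(th,c);p=cv2.projectPoints(np.vstack(P),c_[1],c_[2],c_[0],None)[0][:,0].astype(np.float32)
        v=cv2.remap(m,p[None,:,0],p[None,:,1],cv2.INTER_LINEAR)[0].reshape(len(P),-1).mean(1)
        return v.sum()+3*v[:3].sum()
    T=np.radians(np.arange(-180,180,1.)); S=np.array([s(t) for t in T]); i=S.argmax()
    w=np.arange(i-6,i+7); sw=S[w%360]-S[w%360].min(); return (np.degrees(T[i])+ (sw*(w-i)).sum()/sw.sum()), S[i]
E
python3 - <<'E'
from t import *
for n,f in(('scene','s0.png'),('side','d0.png')):
    im=cv2.imread('pics/'+f)[:,:,::-1].copy()
    u=proj(n,[[*C,.042]])[0]; x,y=u.astype(int)
    w=im[y-12:y+13,x-12:x+13].astype(int); sat=w.max(2)-w.min(2); yel=(w[...,0]+w[...,1]-2*w[...,2]); 
    k=yel>np.percentile(yel,96); yy,xx=np.nonzero(k); print(n,u,'dot',xx.mean()+x-12,yy.mean()+y-12,xx.std(),yy.std(), ray(n,[(xx.mean()+x-12,yy.mean()+y-12)],.042))
    print('bottle',angle(im,n))
a=cv2.imread('pics/s0.png')[305:370,270:390];b=cv2.imread('pics/d0.png')[205:280,360:425]
cv2.imwrite('pics/tray.png',np.hstack([cv2.resize(a,(480,260)),cv2.resize(b,(260,300))[:260]]))
cv2.imwrite('pics/tray.png',cv2.resize(a,None,fx=5,fy=5));cv2.imwrite('pics/tray2.png',cv2.resize(b,None,fx=5,fy=5))
c=cv2.imread('pics/tray2.png');d=cv2.imread('pics/tray.png');H=375
e=np.zeros((H,d.shape[1]+c.shape[1],3),np.uint8);e[:d.shape[0],:d.shape[1]]=d;e[:c.shape[0],d.shape[1]:]=c;cv2.imwrite('pics/tr.png',cv2.resize(e,None,fx=.8,fy=.8))
for n,(u0,v0) in(('scene',(0,0)),): 
    for y in ('417,181','426,205','447,256','470,168'): print(y,ray('scene',[eval(y)],0))
E
```

```text
scene [313.6184019  239.76987973] dot 319.2173913043478 245.52173913043475 4.951561209567978 4.179344292416666 [[ 0.56292995 -0.02671053  0.042     ]]
bottle (np.float64(-131.4127063590672), np.float32(17.774338))
side [301.41101835 247.86965063] dot 304.0 248.12 1.9595917942265424 2.861048758759627 [[ 0.55070694 -0.03823052  0.042     ]]
bottle (np.float64(-130.43241956872546), np.float32(18.859417))
417,181 [[0.3874216  0.26414353 0.        ]]
426,205 [[0.46666545 0.26290414 0.        ]]
447,256 [[0.62084866 0.26479529 0.        ]]
470,168 [[0.37094814 0.41307126 0.        ]]
```

View pics/tr.png

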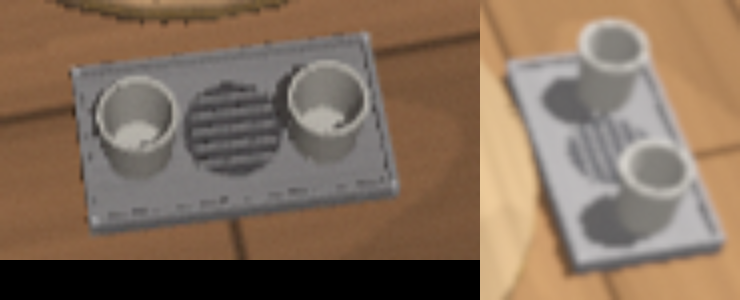

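```bash
python3 - <<'E'
from t import *
from scipy.optimize import least_squares
S=[(288.3,322),(362,313.8),(369.3,351.8),(293.8,360.5)]
for n,P,g in(('scene',S,(328.5,337)),('side',[(367.5,220.5),(401,217.5),(420,265),(383.8,270.5)],(392,242.5))):
    k=ray(n,P,.014); gc=ray(n,[g],.014)[0]; print(n,gc,k.mean(0))
    for c in([.545,-.036],[.548,-.038]):
        for v in(gc,k.mean(0)): d=v[:2]-c; print('  ',np.degrees(np.arctan2(d[1],d[0])),np.hypot(*d))
e=ray('scene',S,.014); 
for a,b in((0,1),(3,2)): d=e[b]-e[a];print('yaw edge',np.degrees(np.arctan2(-d[0],d[1])))
E
```

```text
scene [ 0.77403582 -0.04981533  0.014     ] [ 0.77315191 -0.04963421  0.014     ]
   -3.4518708725111336 0.22945210508882613
   -3.419892380970905 0.22855893624543203
   -2.992237586317604 0.22634441084010443
   -2.9579985164930074 0.22545229872828437
side [ 0.76860031 -0.0525066   0.014     ] [ 0.77061211 -0.05239519  0.014     ]
   -4.222023735645229 0.22420875923656494
   -4.156366541976459 0.22620704254825363
   -3.7623324538185208 0.22107677276841006
   -3.6998736510777146 0.22307705551153972
yaw edge -4.19394794943084
yaw edge -4.316222256520385
```

Request:
play_rows([
  [0.02,0,0.04,0,1],
  [0,0.03,0.04,0,1],
  [0,0.04,0.035,0,1],
  [0,0.04,0,0,1],
  [0,0,0,0,1],
], newtons=60)

```text
clock: 0.6
ee_pos: [0.5965, 0.1166, 0.1434]
eef_rot: [-0.707, 0.707, -0.001, 0.002]
wrist_force: [-1.0, -0.8, 0.5]
gripper_width: 0.0124
```

The tray middle bears about -3.8°. Next I lower the finger to find rim contact.

Request:
play_rows([
  [0.008,0.03,0,0,1],
  [0,0.034,0,0,1],
  [0,0.005,0,0,1],
])

```text
clock: 0.9
ee_pos: [0.6074, 0.1166, 0.0766]
eef_rot: [-0.707, 0.707, 0.001, 0.003]
wrist_force: [-1.3, -0.8, 0.4]
gripper_width: -0.0001
```

Request:
play_rows([
  [0,0.006,0,0,1],
  [0,0.002,0,0,1],
])

```text
clock: 1.1
ee_pos: [0.6091, 0.1159, 0.0709]
eef_rot: [0.707, -0.707, -0.001, -0.005]
wrist_force: [-0.1, 0.8, 0.2]
gripper_width: 0.0004
```

Request:
play_rows([
  [0,0.0015,0,0,1],
])

```text
clock: 1.2
ee_pos: [0.6103, 0.1157, 0.071]
eef_rot: [0.707, -0.707, -0.002, -0.006]
wrist_force: [-0.2, 0.2, 0.7]
gripper_width: -0.0004
```

Request:
play_rows([
  [0,0.003,0,0,1],
])

```text
clock: 1.3
ee_pos: [0.6114, 0.1156, 0.0697]
eef_rot: [0.707, -0.707, -0.003, -0.007]
wrist_force: [0.1, 0.1, 0.7]
gripper_width: 0.0
```

Request:
play_rows([
  [0,0.002,0,0,1],
])

```text
clock: 1.4
ee_pos: [0.6121, 0.1156, 0.0687]
eef_rot: [0.707, -0.707, -0.004, -0.008]
wrist_force: [0.3, -0.1, -0.1]
gripper_width: 0.0001
```

Request:
play_rows([
  [0,0.002,0,0,1],
])

```text
clock: 1.5
ee_pos: [0.6126, 0.1156, 0.0673]
eef_rot: [0.707, -0.707, -0.004, -0.008]
wrist_force: [0.0, 0.1, 1.1]
gripper_width: 0.0004
```

Request:
play_rows([
  [-0.004,0.002,-0.002,0,1],
])

```text
clock: 1.6
ee_pos: [0.6117, 0.1151, 0.067]
eef_rot: [0.708, -0.706, -0.006, -0.011]
wrist_force: [3.1, 6.5, 11.6]
gripper_width: -0.0003
```

Request:
play_rows([
  [-0.003,0.002,-0.001,0,1],
])

```text
clock: 1.7
ee_pos: [0.6113, 0.1152, 0.0671]
eef_rot: [0.709, -0.705, -0.008, -0.013]
wrist_force: [-0.1, 1.2, 10.4]
gripper_width: 0.0003
```

Request:
play_rows([
  [-0.012,0.001,0,0,1],
  [-0.022,0.0008,0,0,1],
  [-0.027,0.0008,0,0,1],
  [-0.027,0.0005,0,0,1],
  [-0.025,-0.025,0,0,1],
])

```text
clock: 2.2
ee_pos: [0.5044, 0.1181, 0.0891]
eef_rot: [0.711, -0.703, -0.016, -0.021]
wrist_force: [0.4, 0.4, 0.1]
gripper_width: -0.0002
```

```bash
cat > g.py <<'E'
import sys
from t import *
for n in sys.argv[1:]:
    o=env.observe(); im=env.grab_frame(n); cv2.imwrite('pics/%s_%d.png'%(n,round(o['clock']*100)),im[:,:,::-1])
    print(n,round(o['clock'],3),np.round(angle(im,n),2),np.round(o['ee_pos'],4),np.round(o['wrist_force'],1))
E
python3 g.py side scene side
```

```text
side 2.2 [-96.17  18.69] [0.5044 0.1181 0.0891] [0.4 0.4 0.1]
scene 2.25 [-87.79  17.76] [0.5005 0.1182 0.0926] [-4.7  0.   1. ]
side 2.3 [-87.45  18.55] [0.5033 0.1184 0.092 ] [ 0.8 -0.1  0.2]
```

Free spin is about 1.5 rad/s. The finger is already over the rim, so I'll hover and wait there, measuring as it turns.

Request:
play_rows([
  [0,0.006,0,0,1],
  [0,0.006,0,0,1],
  [0,0.003,0,0,1],
  [0,0,0,0,1],
  [0,0,0,0,1],
])

```text
clock: 2.85
ee_pos: [0.5089, 0.1185, 0.0729]
eef_rot: [0.711, -0.703, -0.017, -0.023]
wrist_force: [-0.0, 0.7, 0.6]
gripper_width: -0.0
```

```bash
python3 g.py side scene
```

```text
side 2.85 [-37.06  17.32] [0.5089 0.1185 0.0729] [-0.   0.7  0.6]
scene 2.9 [-27.46  18.9 ] [0.5089 0.1185 0.0729] [ 1.1 -0.7 -0.8]
```

Request:
play_rows([
  [0,0,0,0,1],
  [0,0,0,0,1],
  [0,0,0,0,1],
  [0,0,0,0,1],
  [0,0,0,0,1],
])

```text
clock: 3.45
ee_pos: [0.5094, 0.1186, 0.0736]
eef_rot: [0.711, -0.703, -0.018, -0.023]
wrist_force: [-0.5, 0.2, 0.2]
gripper_width: -0.0001
```

```bash
python3 g.py side scene
```

```text
side 3.45 [23.82 17.62] [0.5094 0.1186 0.0736] [-0.5  0.2  0.2]
scene 3.5 [27.05 19.06] [0.5094 0.1186 0.0736] [ 0.6 -0.   0.1]
```

Request:
play_rows([
  [0,0,0,0,1],
  [0,0,0,0,1],
  [0,0,0,0,1],
  [0,0,0,0,1],
  [0,0,0,0,1],
])

```text
clock: 4.05
ee_pos: [0.5093, 0.1186, 0.0737]
eef_rot: [0.711, -0.703, -0.018, -0.024]
wrist_force: [0.2, 0.0, 0.3]
gripper_width: 0.0
```

Request:
play_rows([
  [0,0,0,0,1],
  [0,0,0,0,1],
  [0,0,0,0,1],
  [0,0,0,0,1],
  [0,0,0,0,1],
])

```text
clock: 4.55
ee_pos: [0.5093, 0.1186, 0.0737]
eef_rot: [0.711, -0.703, -0.018, -0.023]
wrist_force: [0.6, -0.6, 0.2]
gripper_width: 0.0001
```

Request:
play_rows([
  [0,0,0,0,1],
  [0,0,0,0,1],
  [0,0,0,0,1],
  [0,0,0,0,1],
  [0,0,0,0,1],
])

```text
clock: 5.05
ee_pos: [0.5093, 0.1186, 0.0736]
eef_rot: [0.711, -0.703, -0.018, -0.023]
wrist_force: [0.2, -0.6, -0.1]
gripper_width: -0.0002
```

Request:
play_rows([
  [0,0,0,0,1],
  [0,0,0,0,1],
  [0,0,0,0,1],
  [0,0,0,0,1],
  [0,0,0,0,1],
])

```text
clock: 5.55
ee_pos: [0.5093, 0.1186, 0.0737]
eef_rot: [0.711, -0.703, -0.018, -0.024]
wrist_force: [0.2, -0.4, -0.3]
gripper_width: -0.0
```

```bash
python3 g.py side scene
```

```text
side 5.55 [-156.29   18.71] [0.5093 0.1186 0.0737] [ 0.2 -0.4 -0.3]
scene 5.6 [-154.48   17.83] [0.5093 0.1186 0.0737] [-0.6 -0.1 -0.8]
```

Request:
play_rows([
  [0,0.002,0,0,1],
  [0,0.0015,0,0,1],
  [0,0,0,0,1],
  [0,0,0,0,1],
  [0,0,0,0,1],
])

```text
clock: 6.15
ee_pos: [0.5095, 0.1186, 0.0697]
eef_rot: [0.711, -0.703, -0.018, -0.023]
wrist_force: [-0.5, -0.0, 0.7]
gripper_width: -0.0002
```

Request:
play_rows([
  [0,0,0,0,1],
  [0,0,0,0,1],
  [0,0,0,0,1],
  [0,0,0,0,1],
  [0,0,0,0,1],
])

```text
clock: 6.65
ee_pos: [0.5096, 0.1186, 0.0698]
eef_rot: [0.711, -0.703, -0.018, -0.023]
wrist_force: [-0.0, -0.7, -0.4]
gripper_width: -0.0
```

```bash
python3 g.py side scene
```

```text
side 6.65 [-71.55  18.75] [0.5096 0.1186 0.0698] [-0.  -0.7 -0.4]
scene 6.7 [-66.74  18.75] [0.5095 0.1186 0.0698] [ 1.2 -0.1 -0.1]
```

Request:
play_rows([
  [0,0,0,0,1],
  [0,0,0,0,1],
  [0,0,0,0,1],
  [0,0,0,0,1],
])

```text
clock: 7.15
ee_pos: [0.5096, 0.1186, 0.0698]
eef_rot: [0.711, -0.703, -0.018, -0.023]
wrist_force: [0.7, -0.4, -0.6]
gripper_width: -0.0003
```

```bash
python3 g.py side scene
```

```text
side 7.15 [-38.4   17.24] [0.5096 0.1186 0.0698] [ 0.7 -0.4 -0.6]
scene 7.2 [-29.94  18.85] [0.5095 0.1186 0.0698] [ 0.1 -0.8  0.6]
```

Request:
play_rows([
  [0,0,0,0,1],
  [0,0,0,0,1],
  [0,0.0048,0,0,1],
  [0,0.0018,0,0,1],
  [0,0.0015,0,0,1],
])

```text
clock: 7.75
ee_pos: [0.5165, 0.1202, 0.0673]
eef_rot: [0.712, -0.701, -0.023, -0.029]
wrist_force: [-0.1, 0.5, 6.6]
gripper_width: -0.0002
```

```bash
python3 g.py scene side scene
```

```text
scene 7.75 [-12.13  18.88] [0.5165 0.1202 0.0673] [-0.1  0.5  6.6]
side 7.8 [-149.37   18.65] [0.5171 0.1202 0.0672] [0.2 1.1 8.9]
scene 7.85 [-11.6  18.9] [0.5168 0.1202 0.0672] [-0.7  0.8 11.7]
```

```bash
python3 - <<'E'
from t import *
o=[]
for n,f in(('scene','scene_785.png'),('side','side_780.png')):
    im=cv2.imread('pics/'+f); u=proj(n,[[*C,.042]])[0].astype(int)
    t=np.radians(-3.8)
    d=C+.3*np.array([np.cos(t),np.sin(t)])
    for z,col in((.042,(255,0,0)),): 
        p=proj(n,[[*C,z],[*d,z]]).astype(int); cv2.line(im,p[0],p[1],col,1)
    for a,col in((-3.8,(255,0,0)),(-11.8,(0,255,0))):
        t=np.radians(a);b=C+.073*np.array([np.cos(t),np.sin(t)])
        for z,r in((.042,.025),(.192,.012)):
            cv2.polylines(im,[proj(n,np.c_[b[0]+r*np.cos(np.linspace(0,6.28,30)),b[1]+r*np.sin(np.linspace(0,6.28,30)),np.full(30,z)]).astype(int)],True,col,1)
    o.append(cv2.resize(im[u[1]-90:u[1]+130,u[0]-90:u[0]+140],None,fx=1.7,fy=1.7))
cv2.imwrite('pics/chk.png',np.hstack(o))
E
```

```text
(no output)
```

View pics/chk.png

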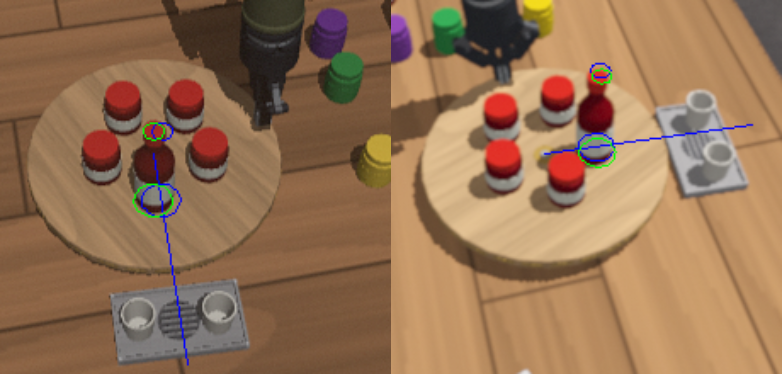

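The bottle stopped at about -11.5°, so it is roughly 7.5° short of the tray middle. I'll do a small touch-up with the fingertip still on the rim, about 20 mm along -x.

Request:
play_rows([
  [-0.004,0.0013,0,0,1],
  [-0.006,0.0012,0,0,1],
  [-0.006,0.0012,0,0,1],
])

```text
clock: 8.2
ee_pos: [0.5101, 0.119, 0.0672]
eef_rot: [0.711, -0.702, -0.031, -0.035]
wrist_force: [0.9, -5.2, 11.0]
gripper_width: -0.0003
```

```bash
python3 g.py scene scene
```

```text
scene 8.2 [-8.45 18.94] [0.5101 0.119  0.0672] [ 0.9 -5.2 11. ]
scene 8.25 [-8.   18.93] [0.5091 0.1188 0.0672] [-0.3 -7.1 14.1]
```

Request:
play_rows([
  [-0.006,0.0008,-0.001,0,1],
  [-0.006,0.0006,-0.001,0,1],
  [-0.006,0.0006,-0.0005,0,1],
  [-0.003,0.0006,0,0,1],
])

```text
clock: 8.7
ee_pos: [0.4972, 0.116, 0.0674]
eef_rot: [0.711, -0.701, -0.038, -0.041]
wrist_force: [0.4, -1.7, 4.8]
gripper_width: 0.0003
```

```bash
python3 g.py scene scene
```

```text
scene 8.7 [-4.26 18.96] [0.4972 0.116  0.0674] [ 0.4 -1.7  4.8]
scene 8.75 [-4.24 18.95] [0.497  0.116  0.0673] [ 0.  -3.   6.7]
```

Request:
play_rows([
  [0,0,0,0,1],
  [0.0006,-0.006,0,0,1],
  [0.002,-0.02,0,0,1],
  [0.004,-0.04,0,0,1],
  [0.004,-0.04,0.02,0,1],
])

```text
clock: 9.3
ee_pos: [0.491, 0.1326, 0.1712]
eef_rot: [0.71, -0.703, -0.032, -0.036]
wrist_force: [1.4, 0.3, -0.0]
gripper_width: 0.0001
```

Request:
play_rows([
  [0,-0.03,0.02,0,1],
  [0,0,0,0,1],
  [0,0,0,0,1],
])

```text
clock: 9.6
ee_pos: [0.4909, 0.1551, 0.2086]
eef_rot: [0.711, -0.701, -0.036, -0.039]
wrist_force: [-0.4, -0.2, -0.7]
gripper_width: 0.0002
```

```bash
python3 g.py scene side scene; python3 - <<'E'
from t import *
import glob
o=[]
for n in('scene','side'):
    f=sorted(glob.glob('pics/%s_*.png'%n),key=lambda s:int(s.split('_')[1][:-4]))[-1]; print(f)
    im=cv2.imread(f); u=proj(n,[[*C,.042]])[0].astype(int)
    t=np.radians(-3.8); p=proj(n,[[*C,.042],*[[*(C+.3*np.array([np.cos(t),np.sin(t)])),.042]]]).astype(int); cv2.line(im,p[0],p[1],(255,0,0),1)
    o.append(cv2.resize(im[u[1]-110:u[1]+130,u[0]-110:u[0]+140],None,fx=1.6,fy=1.6))
cv2.imwrite('pics/chk2.png',np.hstack(o))
E
```

```text
scene 9.6 [-5.17 18.85] [0.4909 0.1551 0.2086] [-0.4 -0.2 -0.7]
side 9.65 [-145.24   18.64] [0.4912 0.1551 0.2085] [ 0.3  0.2 -0.1]
scene 9.7 [-5.16 18.9 ] [0.4907 0.1546 0.2076] [-0.5 -0.4  0.2]
pics/scene_970.png
pics/side_965.png
```

View pics/chk2.png

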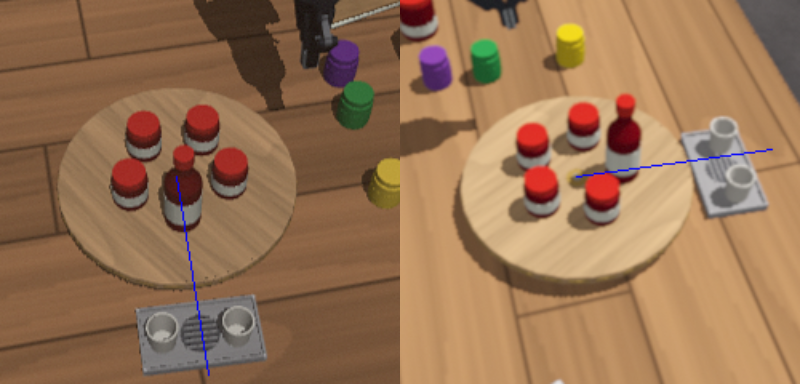

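```bash
python3 -c "
from h import *
print(env.finish_job())"
```

```text
the job is handed in; nothing more can be done
None
```

The turntable spun freely for more than one turn and now rests with the tall bottle in front of the tray middle. I then took the hand away and handed in the job at about 9.7 s. No verdict came back.

- **Spin:** I flicked the rim counter-clockwise with the closed fingertip. It ran at about 1.5 rad/s, turning freely through about 440° from the release to the brake.
- **Stop:** I braked with the fingertip on the left rim. The catch was about 8° short of the tray middle, so I turned the top the rest of the way in two small moves with the finger still on the rim.
- **Final bottle angle:** The scene camera reads the bottle at -5.2° in two equal readings 0.1 s apart, so it is at rest. The tray middle is at about -3.8°, so it is off by about 1.5°, or 2 mm at the bottle.
- **Check that disagreed:** The side camera's automatic reading locked on to a jar instead of the bottle. Shifted by two jar spacings, it gives about -1°, so the two cameras straddle the target.
- **Other things:** The last pictures show the bottle and jars upright, with the tray, cups and coloured look-alike jars undisturbed. I did not check the carton and spare jar in those crops, but the hand stayed away from them. The highest rim press I read was about 14 N.

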